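# Put the screwdriver away in the push-latch drawer

## Task

Put the precision screwdriver away in the top drawer of the little bench cabinet: the drawer has no handle, so press its front to release the push catch, draw it out, lay the screwdriver flat on its floor, then press the drawer home again until the catch takes hold and it stays shut by itself. The catch is light, so press only until you feel the rubber stop and never force it, and leave the phone, the screw dish and the pry tool where they are.

Things in the scene. Friction and masses are not known exactly. Their poses are not given: they have to be found in the camera images.
- cabinet: Low bench cabinet, grey carcass 250 deep x 240 wide x 150 high (mm), two white fronts without handles, fixed. Origin: middle of the carcass' front bottom edge, on the bench. x points into the cabinet, away from the fronts, y along them, z up. Only the top drawer works; the lower front (up to z 70, outer face at x = -26) is fixed. The carcass roof is 9 thick and ends at x = 0.
- drawer (a joint): Top drawer, m: 0 latched shut, grows as it comes out along the cabinet's -x, stop at 0.150; below 0: pressed in past latched. Pressed in past a trip point and let back, it is released and a spring drives it out to about 0.053, where it stays (hand out of its way); then it slides at 1 to 4 N. In again: the spring resists from 0.052, 2.5 rising to 5.5 N at 0; pressed past the trip point and let back it is held at 0.
- drawer_front (a point): Middle of the outer face of the top drawer's front, where to press; 112 above the bench, moves with the drawer, axes as the cabinet's. The trip point lies 4 to 10.5 mm behind latched, unseen, other for each cabinet; right there is a rubber stop (about 14 N per mm). Tripped for sure at 12 N; over 23 N strains the catch. A shorter press does nothing when latched, or lets an open drawer spring out again.
- drawer_edge (a point): Middle of the top edge of the top drawer's front panel, halfway through its thickness, 150 above the bench, level with the cabinet's top; moves with the drawer, axes as the cabinet's. The panel is 236 wide, 76 high, 12 thick; latched, its back stands 14 in front of the carcass. Once the drawer is out it can be pinched or hooked here from above.
- drawer_floor (a point): Middle of the inside floor of the top drawer's open-topped box, 88 above the bench; moves with the drawer, axes as the cabinet's. The box is 169 (x) by 200 (y) inside, its front wall is the back of the front panel, its other walls are 40 high.
- driver: The precision screwdriver, lying flat: 140 long, black eight-sided handle 12 thick, about 90 long with its steel swivel cap, and a steel blade 4 thick, 50 long. Mass about 40 g. Origin: on the bench below the middle of its length; its x axis runs along it towards the blade.
- driver_grip (a point): Point on the screwdriver's axis in the middle of its handle, near its centre of mass, 25 mm from mid-length towards the cap, 6 mm above what it lies on; axes as the screwdriver's.
- driver_tip (a point): The tip of the blade, on the screwdriver's axis, 95 mm from driver_grip along its x.
- phone: Bystander: a phone with its screen off, 146 x 70 x 9, lying flat. Origin at the middle of its underside.
- screw_dish: Bystander: round steel screw dish, 68 across, 18 high. Origin at the middle of its underside.
- pry_tool: Bystander: flat plastic pry tool, 110 long, 16 wide, 5 thick, along its x. Origin at the middle of its underside.
Things that resemble listed ones, but are neither listed nor needed, are in the scene too. There is more than one size of the driver; the job needs the smaller.

How it is judged:
On the way, in this order (a step that is already met when the one before it is completed fails the run):
1. the catch is released and the drawer has come out (value of joint drawer above 0.035 m), for 0.2 s.
2. the screwdriver lies flat in the open drawer, let go (x of driver_grip in the frame of drawer_floor between -0.085 and 0.085 m and y of driver_grip in the frame of drawer_floor between -0.103 and 0.103 m and z of driver_grip in the frame of drawer_floor between -0.006 and 0.018 m and x of driver_tip in the frame of drawer_floor between -0.085 and 0.085 m and y of driver_tip in the frame of drawer_floor between -0.103 and 0.103 m and z of driver_tip in the frame of drawer_floor between -0.006 and 0.018 m and value of joint drawer above 0.05 m and contact force between the fingers and driver below 0.05 N), for 0.2 s.
At the end, for the whole second after the job is handed in: The drawer is latched shut on its own (0, within 4 mm out and 3 mm in) and the screwdriver lies at rest inside it: handle middle and blade tip both within the drawer box, on its axis 6 mm over the floor, at most 18 mm (value of joint drawer between -0.003 and 0.004 m and linear speed of driver below 0.02 m/s and x of driver_grip in the frame of drawer_floor between -0.085 and 0.085 m and y of driver_grip in the frame of drawer_floor between -0.103 and 0.103 m and z of driver_grip in the frame of drawer_floor between -0.006 and 0.018 m and x of driver_tip in the frame of drawer_floor between -0.085 and 0.085 m and y of driver_tip in the frame of drawer_floor between -0.103 and 0.103 m and z of driver_tip in the frame of drawer_floor between -0.006 and 0.018 m); the robot touches nothing.
It fails at once if the drawer pushed with more than 23 N in the last 15 mm of its travel (value of joint drawer below 0.015 m and contact force between any of the fingers, the arm and drawer above 23 N).
It fails at once if the phone moved by more than 20 mm (distance of phone from where it was at the start of the episode above 0.02 m).
It fails at once if the screw dish moved by more than 20 mm (distance of screw_dish from where it was at the start of the episode above 0.02 m).
It fails at once if the pry tool moved by more than 20 mm (distance of pry_tool from where it was at the start of the episode above 0.02 m).
It also fails if it takes over 72 s, if anything falls off the work surface, if the arm or the gripper's body presses on something with over 40 N, if the wrist force passes 120 N, or if a joint passes its speed limit or range.

## Robot

A 6-joint arm with a two-finger parallel gripper is mounted at the origin on the work surface. World frame = base frame: x ahead of the robot, y to its left, z up, the work surface at z = 0. Lengths are in m, angles in rad, forces in N, time in s.
With the tool pointing down it reaches from about 0.3 to 0.75 m from the base axis. Payload 8.5 kg.
Tool frame: the origin (TCP) lies at the very end of the fingers, on their centre line; the grasp point (between the pads) lies 19 mm behind it; z points along the fingers, y is the line along which they close (so a half turn about z gives the same grasp; the last joint's range is limited). The gripper opens to 88 mm and grips with 3 to 60 N. Pads are 18 mm wide; open, the fingers measure 123 mm over their backs; the gripper's body (75 mm by 187 mm) begins 45 mm behind the grasp point.
Start: joints at [0.905, 0.381, 1.297, -0, 1.464, -0.215], TCP at [0.24, 0.495, 0.239] pointing down, gripper open.
Joint ranges: [-3.11, 3.11], [-0.89, 2.33], [0.22, 2.48], [-1.42, 4.56], [0.17, 2.85], [-2.88, 2.88]. Speed limits (rad/s): [2.39, 2.39, 3.14, 3.14, 3.14, 3.14].

## Interface

Orientations are given as a unit quaternion [w, x, y, z].
In Python, from cell import goto, move_l, movej, open_jaws, close_gripper, hold, ik, observe, snapshot, get_calibration, Unreachable, job_done gives the robot as it stands. Calls block until the motion is done:
- goto(position, orientation): joint-space move of the TCP to a pose.
- move_l(position, attitude=None, speed=0.15): straight line of the TCP; attitude=None keeps the orientation; speed is the mean speed in m/s.
- movej(angles): joint-space move.
- open_jaws() and close_gripper(grip_force=None): open the fingers fully, or close them until they stop; grip_force is the grip in N (None keeps the last).
- hold(seconds).
- ik(position, orientation): joint angles nearest the present ones, or None.
- observe(): the state.
- snapshot(name): name is "scene" or "top"; returns the picture (384x512x3 uint8, blue, green, red); there is no depth.
- get_calibration(name): a dict with "mtx" (3x3 intrinsics, pixels), "origin" and "attitude" of the camera in the world. Camera axes: x right, y up, looking along -z (the intrinsics and any distortion apply to the point x, -y, -z); pixel columns grow to the right and rows downward; lengths in m; the calibration is good to about 2 mm. A picture is of the moment at which its call begins. get_calibration takes no time and is no camera call.
A pose or a line that the arm cannot do raises Unreachable and nothing moves.
- job_done(): hands the job in; it is judged then, once.
The state is a dict: "t": time; "joint_positions": joint angles; "joint_velocities": joint speeds; "effort": joint torques, N m; "position": TCP position; "tool_rot": TCP orientation; "wrist_force": force on the tool from outside, world axes, zero at the start; "wrist_torque": the same for the moment, N m; "finger_gap": finger opening in m; "gripper_force": force on a finger pad.
Only numpy, scipy, OpenCV 4.12 (cv2) and the standard library are available. Lean on these libraries where they do the work, as an engineer would, in place of code of your own. Each camera call takes 0.05 s, during which the arm holds its last target. There are 200 camera calls.

## Working session

There is one attempt and no reset: what is moved stays moved. The work goes in short steps, each a Python script; the robot and the scene stay as the last script left them, time stands still between calls to the robot, and variables do not carry over. Pictures are saved under pics/ and viewed, at most 10 in all, crops included, and the job is handed in when it is done.

```bash
ls; mkdir -p pics; python3 - <<'E'
from cell import *
import cv2
for n in("scene","top"):
    cv2.imwrite(f"pics/{n}0.png",cv2.resize(snapshot(n),(800,600),interpolation=cv2.INTER_CUBIC))
    print(n,get_calibration(n))
s=observe();print(s)
E
```

```text
pics
scene {'mtx': array([[418.33399583,   0.        , 249.0296436 ],
       [  0.        , 418.33399583, 187.70077087],
       [  0.        ,   0.        ,   1.        ]]), 'origin': array([1.10808299, 0.70735673, 0.96001876]), 'attitude': array([0.31261834, 0.12579972, 0.37758119, 0.86248284])}
top {'mtx': array([[425.47043992,   0.        , 259.34265632],
       [  0.        , 425.47043992, 188.37277442],
       [  0.        ,   0.        ,   1.        ]]), 'origin': array([0.37634117, 0.01591146, 1.1935783 ]), 'attitude': array([-0.70301669, -0.05633939,  0.05311642,  0.70694558])}
{'t': 0.1, 'joint_positions': array([ 9.04682067e-01,  3.81116287e-01,  1.29812336e+00,  7.22694485e-06,
        1.46363462e+00, -2.15336885e-01]), 'joint_velocities': array([-0.00093137, -0.00143737, -0.00220873,  0.0015613 , -0.00086103,
       -0.00078725]), 'effort': array([ 2.89089177e-03, -4.38647783e+01, -2.24912202e+01,  7.14041409e-02,
        3.42438393e-02, -8.63731793e-05]), 'position': array([0.23947845, 0.49485197, 0.23822693]), 'tool_rot': array([-2.76614404e-04,  2.23485568e-01,  9.74707028e-01, -5.78039642e-04]), 'wrist_force': array([-0.68869659,  0.11451644,  0.17955476]), 'wrist_torque': array([-0.00100619,  0.02304839,  0.00436921]), 'gripper_force': 0.0, 'finger_gap': 0.08814189909614818}
```

View pics/scene0.png

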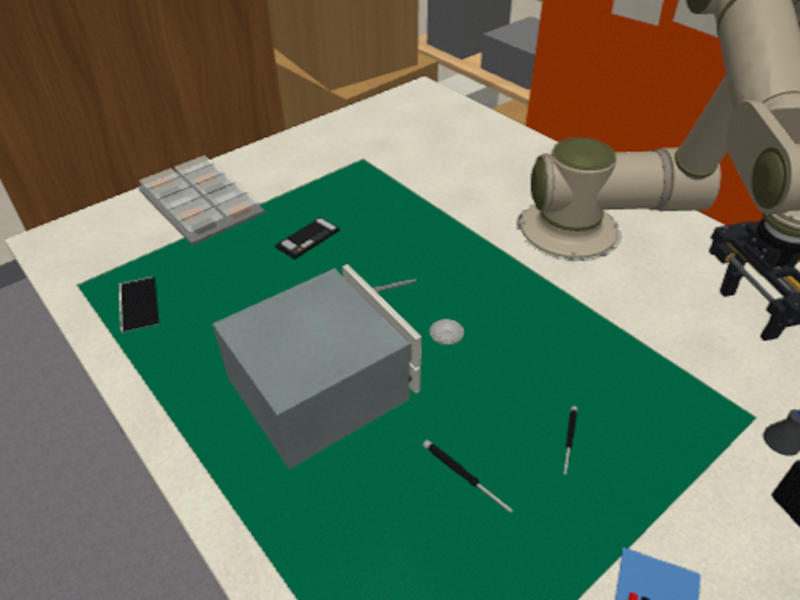

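View pics/top0.png

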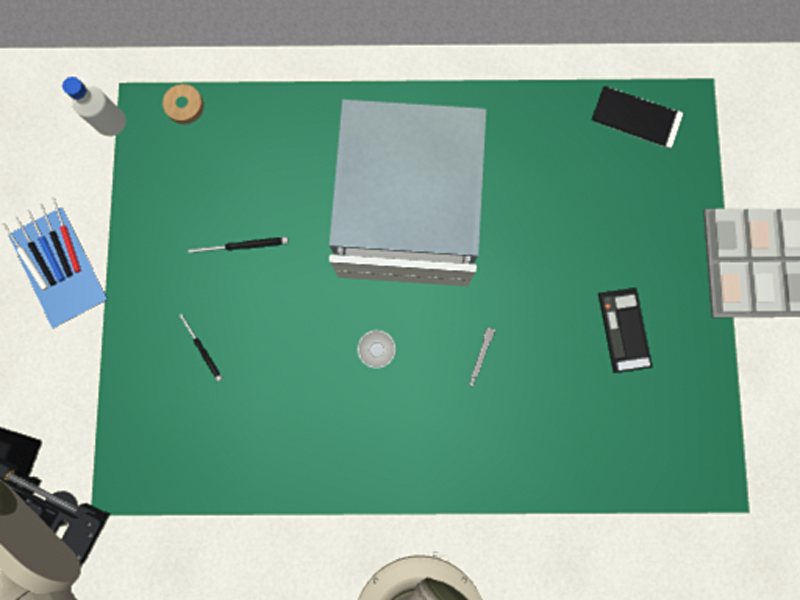

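Top picture (800x600 scale): the candidates are the driver at (200,347), the longer driver at (238,244), and the pens in the blue tray at (55,250). The pry tool is at (482,357), the dish at (377,349), the phone at (637,117) and its lookalike at (625,330). The cabinet roof is at (410,180), with the drawer panel's top edge from (330,259) to (476,268). I'll measure these and crop close.

```bash
cat >h.py <<'E'
from cell import *
import numpy as np, cv2
from scipy.spatial.transform import Rotation as R
def cam(n):
    c=get_calibration(n); q=c["attitude"]
    return c["mtx"],np.array(c["origin"]),R.from_quat(np.r_[q[1:],q[0]])
def px2w(n,uv,z):
    K,o,r=cam(n); uv=np.atleast_2d(uv).astype(float)
    d=np.c_[(uv[:,0]-K[0,2])/K[0,0],-(uv[:,1]-K[1,2])/K[1,1],-np.ones(len(uv))]
    d=r.apply(d); return o+d*((z-o[2])/d[:,2])[:,None]
def w2px(n,p):
    K,o,r=cam(n); c=r.inv().apply(np.atleast_2d(p)-o)
    return np.c_[K[0,0]*c[:,0]/-c[:,2]+K[0,2],K[1,1]*-c[:,1]/-c[:,2]+K[1,2]]
E
python3 - <<'E'
from h import *
np.set_printoptions(precision=4,suppress=True)
s=.64
T=lambda l,z:print(px2w("top",(np.array(l)+.5)*s-.5,z))
for nm,l,z in [("small cap,tip",[(219,379),(181,315)],.006),("big",[(287,240),(189,250)],.006),("roof FL FR BR BL",[(330,246),(479,256),(486,109),(343,100)],.15),("panel",[(330,259),(476,268)],.15),("dish",[(377,349)],.018),("pry",[(490,329),(472,385)],.005)]:
    print(nm);T(l,z)
im=snapshot("top")
def crop(x0,y0,w,h,f): return cv2.resize(im[y0:y0+h,x0:x0+w],None,fx=f,fy=f,interpolation=cv2.INTER_NEAREST)
a=crop(105,140,90,110,4) # 360x440
b=crop(205,150,105,110,4) # 420x440
cv2.imwrite("pics/crop1.png",np.hstack([a,b]))
E
```

```text
small cap,tip
[[0.4122 0.3528 0.006 ]
 [0.5271 0.4257 0.006 ]]
big
[[0.6645 0.2376 0.006 ]
 [0.6469 0.4167 0.006 ]]
roof FL FR BR BL
[[ 0.6192  0.1413  0.15  ]
 [ 0.6013 -0.0978  0.15  ]
 [ 0.8505 -0.115   0.15  ]
 [ 0.8681  0.1227  0.15  ]]
panel
[[ 0.5979  0.141   0.15  ]
 [ 0.5817 -0.0926  0.15  ]]
dish
[[0.463  0.0717 0.018 ]]
pry
[[ 0.4987 -0.1304  0.005 ]
 [ 0.3993 -0.0961  0.005 ]]
```

View pics/crop1.png

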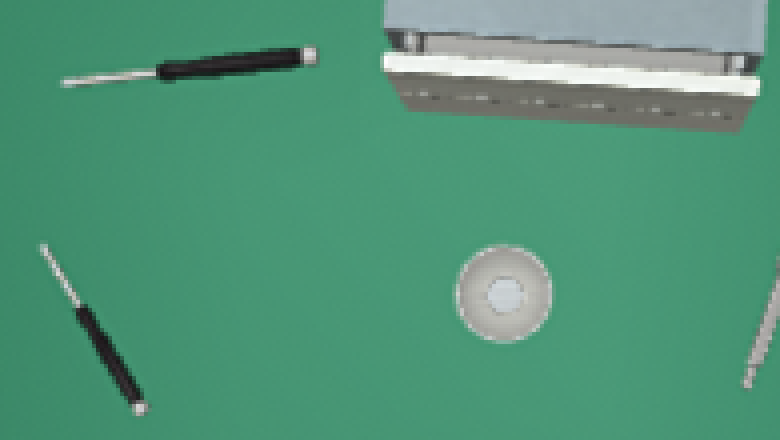

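The small driver at (140,407)-(43,247) in the crop measures 136 mm, so it matches the 140 mm one; the other measures 180 mm. The cabinet checks out too: roof 250 x 240, yaw -0.075, panel centre 20.7 mm in front of the carcass (20 expected). Next I press the front.

```bash
cat >>h.py <<'E'
YAW=-.0747; O=np.array([.6103,.0218,0])
C=R.from_euler("z",YAW)
def cw(x,y,z): return O+C.apply([x,y,z])
def down(a):
    q=(R.from_euler("z",a)*R.from_euler("x",np.pi)).as_quat(); return [q[3],q[0],q[1],q[2]]
def fx(): return C.inv().apply(observe()["wrist_force"])[0]   # <0 when pressing into the cabinet
def press(x,y,z,limit=13.,step=.0004,xmax=.0):
    """advance the hand along cabinet x from x until push force > limit"""
    b=fx(); log=[]
    while x<xmax:
        f=b-fx()
        log.append((round(x*1e3,1),round(f,1)))
        if f>limit: break
        x+=step if f>1 else .0015
        move_l(cw(x,y,z),speed=.03); hold(.03)
    return x,log
E
python3 - <<'E'
from h import *
a=down(YAW)
close_gripper()
for x,z in((-.10,.25),(-.06,.105)):
    print(ik(cw(x,0,z),a))
goto(cw(-.10,0,.22),a); goto(cw(-.06,0,.105),a)
hold(.2); print(observe()["t"],observe()["wrist_force"],observe()["position"],cw(-.06,0,.105))
x,l=press(-.06,0,.105,xmax=-.015); print(l); print(observe()["t"],x)
move_l(cw(-.13,0,.105),speed=.15); hold(.3)
cv2.imwrite("pics/rel.png",snapshot("top")[120:300,150:390].repeat(3,0).repeat(3,1)); print(observe()["t"])
E
```

```text
[-1.74573962e-01  3.04456690e-01  1.38089992e+00 -4.44089210e-16
  1.45623604e+00  1.47092236e+00]
[-1.67160477e-01  5.15334595e-01  1.49459445e+00 -4.44089210e-16
  1.13166360e+00  1.47833585e+00]
4.1583 [ 0.04902519 -0.04772777  0.92798498] [0.55092261 0.02636782 0.10688577] [0.55046732 0.02627783 0.105     ]
[(-60.0, np.float64(0.0)), (-58.5, np.float64(-0.7)), (-57.0, np.float64(0.1)), (-55.5, np.float64(-0.8)), (-54.0, np.float64(-0.4)), (-52.5, np.float64(0.4)), (-51.0, np.float64(-0.3)), (-49.5, np.float64(0.3)), (-48.0, np.float64(0.0)), (-46.5, np.float64(-0.3)), (-45.0, np.float64(0.1)), (-43.5, np.float64(0.2)), (-42.0, np.float64(-0.3)), (-40.5, np.float64(-0.3)), (-39.0, np.float64(1.1)), (-38.6, np.float64(0.4)), (-37.1, np.float64(-0.2)), (-35.6, np.float64(0.1)), (-34.1, np.float64(2.7)), (-33.7, np.float64(5.5)), (-33.3, np.float64(5.7)), (-32.9, np.float64(5.8)), (-32.5, np.float64(5.9)), (-32.1, np.float64(6.2)), (-31.7, np.float64(8.0)), (-31.3, np.float64(5.8)), (-30.9, np.float64(6.7)), (-30.5, np.float64(5.3)), (-30.1, np.float64(5.9)), (-29.7, np.float64(7.0)), (-29.3, np.float64(7.0)), (-28.9, np.float64(6.4)), (-28.5, np.float64(6.7)), (-28.1, np.float64(7.2)), (-27.7, np.float64(6.5)), (-27.3, np.float64(6.7)), (-26.9, np.float64(5.9)), (-26.5, np.float64(5.9)), (-26.1, np.float64(6.2)), (-25.7, np.float64(7.2)), (-25.3, np.float64(7.2)), (-24.9, np.float64(8.0)), (-24.5, np.float64(9.3)), (-24.1, np.float64(11.3)), (-23.7, np.float64(13.3))]
16.625 -0.023699999999999975
17.8333
```

View pics/rel.png

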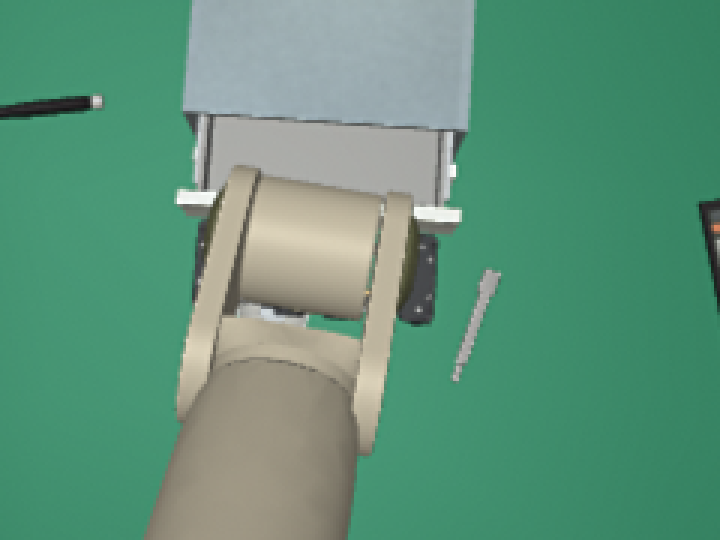

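The drawer popped out to about 53 mm, with the panel top from (178,197) to (460,215) in the crop. The trip felt about 9 mm in. Now I hook it open and go for the screwdriver.

```bash
python3 - <<'E'
from h import *
move_l(cw(-.13,0,.19),speed=.25); move_l(cw(-.042,0,.185),speed=.25); move_l(cw(-.042,0,.118),speed=.2)
b=fx()
move_l(cw(-.060,0,.118),speed=.06); print("pull",fx()-b)
move_l(cw(-.147,0,.118),speed=.08); print("pull",fx()-b)
move_l(cw(-.141,0,.118),speed=.06); move_l(cw(-.141,0,.20),speed=.25)
print(observe()["t"])
d=np.array([.844,.536]); d/=np.linalg.norm(d); ang=np.arctan2(d[1],d[0])
g=np.array([.4697,.3893])-.025*d
open_jaws()
goto([*g,.10],down(ang)); 
im=snapshot("top"); print(observe()["t"],observe()["position"],observe()["joint_positions"].round(2),w2px("top",[*g,.006]))
e=px2w("top",[[0,0]],.15)
cv2.imwrite("pics/open.png",im[120:300,100:350].repeat(3,0).repeat(3,1))
im=snapshot("scene");u=w2px("scene",[*g,.02])[0].astype(int);print(u)
cv2.imwrite("pics/grip.png",cv2.resize(im[u[1]-70:u[1]+70,u[0]-90:u[0]+90],None,fx=4,fy=4))
E
```

```text
pull -0.20400429317773908
pull 0.38657773464716266
21.7167
24.4333 [0.44940257 0.37493722 0.10048472] [ 0.49  0.57  1.4  -0.    1.17  1.5 ] [[132.18482028 229.26887332]]
[366 269]
```

View pics/open.png

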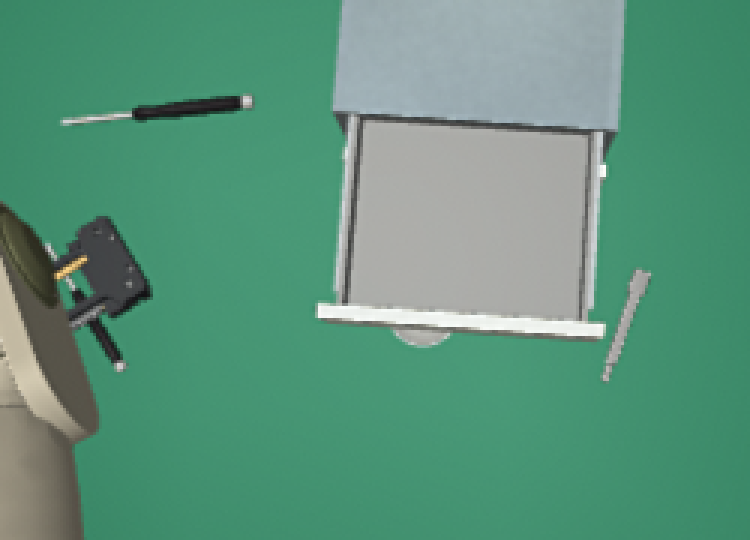

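View pics/grip.png

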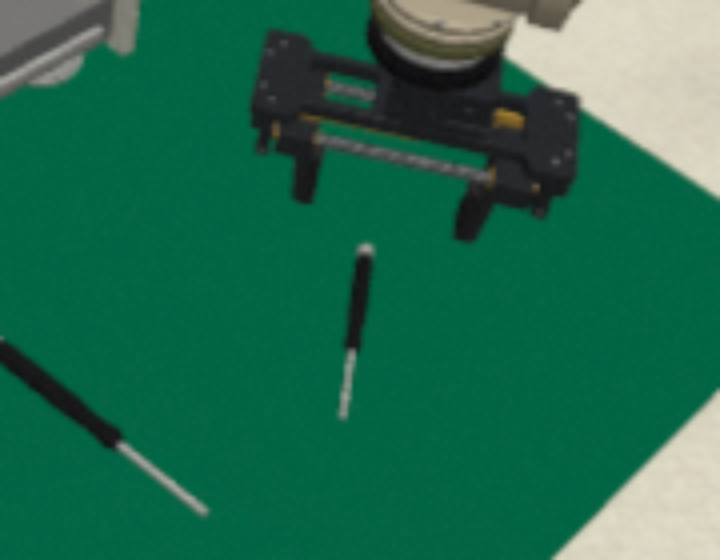

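The drawer is fully open, with the panel edge from (318,310) to (605,332). The dish and pry tool are undisturbed, and the hand straddles the small driver's handle. Now I pick and place it.

```bash
python3 - <<'E'
from h import *
p=px2w("top",[(461/3+100-.3,320/3+120-.3)],.15)[0]; pc=C.inv().apply(p-O); d=-pc[0]-.020; print("drawer",d,pc)
assert .125<d<.155
ang=np.arctan2(.536,.844); g=np.array([.4697,.3893])-.025*np.array([.844,.536])
move_l([*g,.03],speed=.2); move_l([*g,.0025],speed=.05); hold(.2); zb=observe()["position"][2]
close_gripper(20); s=observe(); print(zb,s["finger_gap"],s["gripper_force"],s["wrist_force"])
move_l([*g,.24],speed=.25); s=observe(); print(s["finger_gap"],s["gripper_force"],s["t"])
if not .008<s["finger_gap"]<.016: raise SystemExit("bad grasp")
xm=(-.014-d)/2; q=down(np.pi/2+YAW)
goto(cw(xm,-.025,.24),q); move_l(cw(xm,-.025,.13),speed=.2); b=observe()["wrist_force"][2]
z=.096; move_l(cw(xm,-.025,z),speed=.06)
hold(.1)
while z>.0915 and observe()["wrist_force"][2]-b<3:
    z-=.001; move_l(cw(xm,-.025,z),speed=.03); hold(.05)
s=observe(); print("place",z,s["position"],s["wrist_force"][2]-b)
im=snapshot("scene");u=w2px("scene",cw(xm,0,.1))[0].astype(int)
cv2.imwrite("pics/place.png",cv2.resize(im[max(0,u[1]-70):u[1]+70,u[0]-90:u[0]+90],None,fx=4,fy=4)); print(observe()["t"])
open_jaws(); hold(.2)
move_l(cw(xm,-.025,.22),speed=.25)
move_l(cw(-.30,-.025,.26),speed=.3)
cv2.imwrite("pics/placed.png",snapshot("top")[120:300,100:350].repeat(3,0).repeat(3,1)); print(observe()["t"],d)
E
```

```text
drawer 0.14555949124192008 [-0.16555949  0.00122555  0.15      ]
0.002736100600637923 0.011366960810852806 19.998028948903084 [-0.06830768 -0.07541877  0.52146593]
0.011626493311196735 19.997683293186128 28.125
place 0.091 [0.52884219 0.00282395 0.09096581] 0.8257794377686758
32.65
35.6583 0.14555949124192008
```

View pics/placed.png

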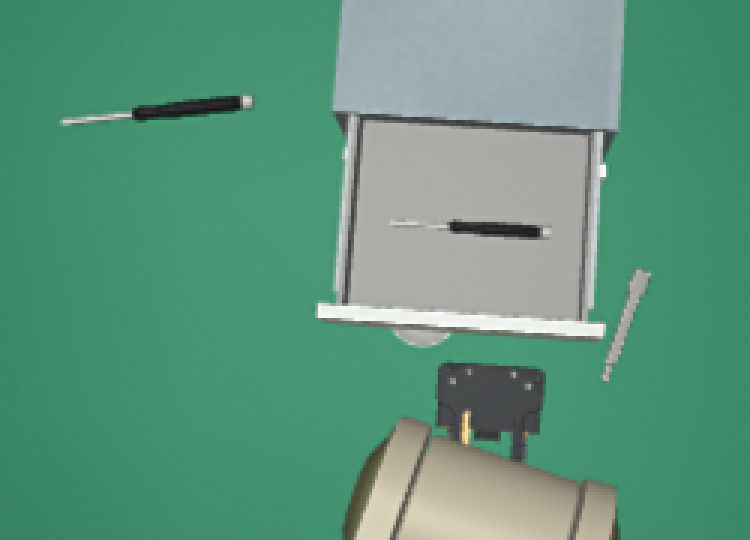

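The screwdriver lies flat on the drawer floor from (390,223) to (550,232), well inside the walls, and it has been let go. Now I close the drawer.

```bash
python3 - <<'E'
from h import *
a=down(YAW); close_gripper()
goto(cw(-.23,0,.20),a); move_l(cw(-.23,0,.105),speed=.2); hold(.2); b=np.mean([fx() for _ in range(3)])
move_l(cw(-.175,0,.105),speed=.06)
x=-.175; log=[]
for xt,v in((-.09,.07),(-.05,.05),(-.036,.03),(-.030,.02)):
    move_l(cw(xt,0,.105),speed=v); x=xt; hold(.05); f=b-fx(); log.append((xt,round(f,1)))
    if f>11: break
while x<-.020:
    f=b-np.mean([fx() for _ in range(3)]); log.append((round(x*1e3,1),round(f,1)))
    if f>12.8: break
    x+=.0004; move_l(cw(x,0,.105),speed=.02); hold(.05)
print(log,observe()["t"])
move_l(cw(-.045,0,.105),speed=.04); move_l(cw(-.14,0,.105),speed=.2); move_l(cw(-.28,0,.25),speed=.3); hold(.3)
cv2.imwrite("pics/shut.png",snapshot("top")[120:300,100:350].repeat(3,0).repeat(3,1)); print(observe()["t"])
E
```

```text
[(-0.09, np.float64(-0.6)), (-0.05, np.float64(3.1)), (-0.036, np.float64(4.2)), (-0.03, np.float64(4.5)), (-30.0, np.float64(4.5)), (-29.6, np.float64(5.0)), (-29.2, np.float64(5.4)), (-28.8, np.float64(4.9)), (-28.4, np.float64(5.9)), (-28.0, np.float64(5.8)), (-27.6, np.float64(5.3)), (-27.2, np.float64(6.2)), (-26.8, np.float64(6.1)), (-26.4, np.float64(5.4)), (-26.0, np.float64(6.2)), (-25.6, np.float64(5.2)), (-25.2, np.float64(7.1)), (-24.8, np.float64(8.0)), (-24.4, np.float64(10.5)), (-24.0, np.float64(11.5)), (-23.6, np.float64(13.2))] 48.725
51.2083
```

View pics/shut.png

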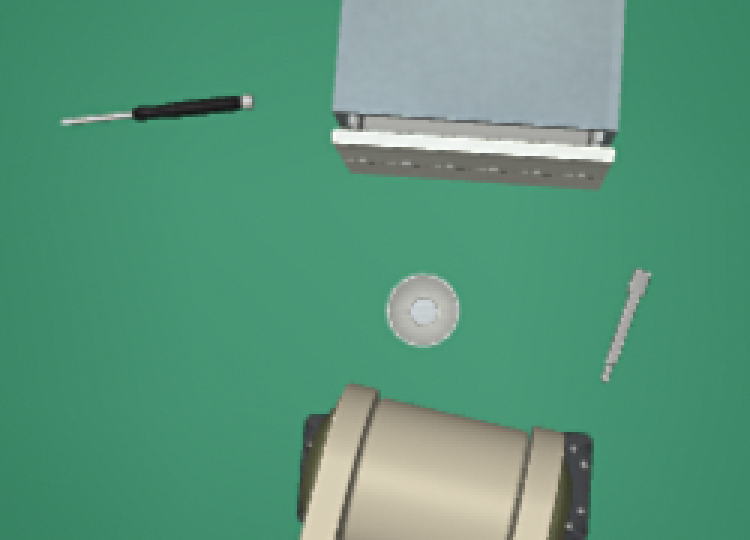

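The drawer is latched at its starting position, with the panel edge from (333,137) to (615,155). The dish and pry tool have not moved, and the arm is clear.

```bash
python3 -c "
from cell import *
print(job_done())"
```

```text
the job is handed in; nothing more can be done
None
```

The small screwdriver was laid flat in the top drawer and the drawer pressed shut (13.2 N peak reading); it stayed shut on its own in the last picture, and the job was handed in at about 51 s of the 72 s, with no verdict returned.

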